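Shut a tin's inner lid and take the outer lid off alone

ROBOT

A 6-joint arm with a two-finger parallel gripper is mounted at the origin on a cart in front of the work surface, level with it; the furniture and walls round the work are solid. World frame = base frame: x ahead of the robot, y to its left, z up, the work surface at z = 0. Lengths are in m, angles in rad, forces in N, time in s.
With the tool pointing down it reaches from about 0.35 to 0.775 m from the base axis. Payload 5.5 kg.
Tool frame: the origin (TCP) lies at the very end of the fingers, on their centre line; the grasp point (between the pads) lies 19 mm behind it; z points along the fingers, y is the line along which they close (so a half turn about z gives the same grasp; the last joint's range is limited). The gripper opens to 85 mm and grips with 20 to 120 N. Pads are 22 mm wide; open, the fingers measure 114 mm over their backs; the gripper's body (76 mm by 85 mm) begins 54 mm behind the grasp point. The pads swing forward as they close: fully open they stand 13 mm farther back than shut.
Start: joints at [-1.324, 0.313, 0.046, 1.304, 0, 1.431], TCP at [0.217, -0.533, 0.231] pointing down, gripper open.
Joint ranges: [-2.76, 2.76], [-0.86, 1.69], [-1.03, 1.26], [-2.2, 2.34], [-1.47, 1.5], [-3.14, 3.14]. Speed limits (rad/s): [2.57, 2.57, 3.14, 3.14, 3.14, 3.14].

INTERFACE

Orientations are given as a unit quaternion [w, x, y, z].
In Python, from workcell import get_state, read_camera, calibration, hand_in gives the robot as it stands.
- The arm moves only by the tool drive_tool, never from a script. Its argument "deltas" is a list that holds one entry, the list of rows, each a list of 7 numbers: the closure in counts, from 0 (fully open) to 255 (shut), then the shift along the tool's x, y, z in m, then the turn, a rotation vector about the tool's x, y, z in degrees. A call has 1 to 12 rows; each row is the pose to reach, as a shift and turn from the pose commanded when the call began, along the tool's axes at that moment; what a row does not reach only later rows make up. A row lasts 1/8 s, in which the tool goes at most 62.5 mm and 10.7 degrees, less where a joint would pass 70% of its speed; a pose out of reach is approached as far as the arm can. A call with a gripper value outside its range is refused whole. The fingers move at their own pace and stop on an object; "newtons" is the grip in N (left out, the last holds). Time passes only in rows, so rows that repeat a pose let the fingers close. It gives the time, the measured TCP pose, the force, the opening and the grip force at its end, in the units of the state.
- get_state(): the state, without advancing time (a new reading comes with each control period).
- read_camera(name): name is "side" or "top" or "wrist"; returns (picture, depth): 420x560x3 uint8, red, green, blue; 420x560 float32, m along the optical axis (not along the pixel's ray), 0 where there is no reading.
- calibration(name): a dict with "mtx" (3x3 intrinsics, pixels), "world_from_camera" (4x4, takes a point from camera to world coordinates). Camera axes: x right, y up, looking along -z (the intrinsics and any distortion apply to the point x, -y, -z); pixel columns grow to the right and rows downward; lengths in m; the calibration is good to about 2 mm. A picture is of the moment at which its call begins: read the wrist's pose just before it. calibration takes no time and is no camera call; for the wrist camera it gives the pose at the moment of the call.
- hand_in(): hands the job in; it is judged then, once.
The state is a dict: "clock": time; "joint_pos": joint angles; "qvel": joint speeds; "tau": joint torques, N m; "tcp_pos": TCP position; "orientation": TCP orientation; "wrist_force": force on the tool from outside, world axes, zero at the start; "ft_torque": the same for the moment, N m; "finger_gap": finger opening in m; "grip_force": force on a finger pad.
Only numpy, scipy, OpenCV 4.12 (cv2) and the standard library are available. Lean on these libraries where they do the work, as an engineer would, in place of code of your own. Each camera call takes 0.05 s, during which the arm holds its last target. There are 200 camera calls.

TASK

The storage tin has just been refilled, and its two lids came off in one piece, the inner lid still clipped inside the outer one. Pick the serving spoon off the tin's mouth and lay it flat on the worktop, clear of the tin and the lids; then set the pair of lids on the tin, press down until the inner lid has snapped fully home, and pull the outer lid off alone, because it is wanted for the wash. Finish still holding the outer lid in the gripper, about upright and some 10 cm above where it sits when closed, with the inner lid left shut; do not drop the spoon, do not part the lids anywhere but on the tin, and leave the tin standing where it is and the other things undisturbed.

Things in the scene. Friction and masses are not known exactly. Their poses are not given: they have to be found in the camera images.
- tin: Round steel storage tin, loose, 0.94 kg, 110 mm high, 104 mm across, neck 92 mm across (top 10 mm), mouth 84 mm across, nuts inside up to 80 mm. Origin: centre of underside, z up. Four sprung catches in the mouth: the inner lid snaps past them at about 8 N straight down (press with 12 to 18 N; 25 N does no harm) and takes as much to pull out. Tin and lids may stand either way round.
- tin_mouth (a point): Centre of the tin's mouth at rim height, 110 mm above its underside. The catches are 6 mm below, leaving a circle 75 mm across.
- inner_lid: White inner lid, 60 g: plug 78 mm across, 14 mm deep, flange 90 mm across, boss on top, 33 mm high in all; hidden under the outer lid at first, standing on its plug on the worktop. Origin: centre of the plug's underside, z up. Fully home, the flange lies on the rim and the origin is 96 mm above the tin's; if only resting on the catches, about 107 mm.
- outer_lid: Steel outer lid, 0.15 kg, 104 mm across, round wooden knob 26 mm across on top. Origin: centre of the skirt's lower edge, z up; top face at 31 mm, knob top at 64 mm. Clipped on the inner lid's boss with its origin 5 mm above the inner's; the clip carries the inner lid and lets go at about 4 N once that is held in the tin. Closed on the tin: origin 101 mm above the tin's. Round: yaw is free.
- outer_knob (a point): Point on the knob's axis to grip it at, 23 mm above the lid's top face and 10 mm below the knob's top.
- spoon: Serving spoon, 315 mm long, 80 g, white handle, black bowl 66 mm wide. It lies across the tin's mouth, handle towards the robot and its left, bowl end raised by 0.08 rad. Origin under its middle; x towards the bowl, z up. Lying flat on the worktop its origin is at worktop height. The worktop is free for it at the right front (x 0.38 to 0.68, y -0.29 to -0.42).
- spoon_grip (a point): The spoon's balance point on its thin neck, 16 mm from the origin towards the bowl, 18 mm above its underside. The neck is 11 mm wide there, from 11 mm below to 6 mm above this point. At first it is over the middle of the tin, 10 mm above the rim: open the fingers to 40 mm at most or stay above the rim.
- salt: Bystander: salt shaker, 44 mm across, 90 mm tall. Loose; origin at the centre of its underside.
- honey: Bystander: glass jar with a black screw lid, 65 mm across, 86 mm tall. Does not move. Origin at the centre of its underside.
- mug: Bystander: cream mug, 82 mm across and 98 mm tall, handle sticking out to one side; at the left of the worktop. Does not move. Origin at the centre of its underside.

How it is judged:
On the way, in this order (a step that is already met when the one before it is completed fails the run):
1. the spoon lies flat on the worktop, let go, touching neither the tin nor the lids (height (world z) of spoon_grip between 0 and 0.03 m and angle between spoon's own z axis and vertical below 0.3 rad and linear speed of spoon below 0.03 m/s and contact force between spoon and the fingers below 0.05 N and contact force between spoon and tin below 0.05 N and contact force between spoon and inner_lid below 0.05 N and contact force between spoon and outer_lid below 0.05 N), for 0.2 s.
2. the inner lid is pressed fully home in the tin with the outer lid still on it (z of inner_lid in the frame of tin between 0.093 and 0.0985 m and horizontal distance between inner_lid and tin below 0.005 m and angle between the z axis of inner_lid and the z axis of tin, either way round below 0.05 rad and z of outer_lid in the frame of inner_lid below 0.008 m), for 0.2 s.
At the end, for the whole second after the job is handed in: Gripper holds the outer lid, still, within 0.5 rad of upright, its edge over 160 mm up, clear of tin, inner lid and spoon; inner lid home in the tin (2.5 mm in height, 5 mm sideways, 0.05 rad); spoon flat on the worktop, let go, touching neither tin nor lids; tin upright on the worktop (all of step 1 and height (world z) of outer_lid above 0.16 m and angle between outer_lid's own z axis and vertical below 0.5 rad and linear speed of outer_lid below 0.05 m/s and contact force between the fingers and outer_lid above 1 N and contact force between outer_lid and tin below 0.05 N and contact force between outer_lid and inner_lid below 0.05 N and contact force between outer_lid and spoon below 0.05 N and z of inner_lid in the frame of tin between 0.093 and 0.0985 m and horizontal distance between inner_lid and tin below 0.005 m and angle between the z axis of inner_lid and the z axis of tin, either way round below 0.05 rad and angle between tin's own z axis and vertical below 0.05 rad and height (world z) of tin below 0.005 m); the arm keeps its last pose, push and grip.
It fails at once if the outer lid comes off the inner lid while the inner lid is not home in the tin (z of outer_lid in the frame of inner_lid above 0.02 m and not (z of inner_lid in the frame of tin between 0.093 and 0.0985 m and horizontal distance between inner_lid and tin below 0.005 m and angle between the z axis of inner_lid and the z axis of tin, either way round below 0.05 rad)).
It fails at once if the spoon is dropped or flung (faster than 0.6 m/s out of the fingers) (contact force between the fingers and spoon below 0.05 N and linear speed of spoon above 0.6 m/s).
It fails at once if the tin is tipped by more than 0.15 rad, lifted more than 15 mm or shifted more than 50 mm (angle between tin's own z axis and vertical above 0.15 rad or height (world z) of tin above 0.015 m or distance of tin from where it was at the start of the episode above 0.05 m).
It fails at once if the salt shaker is moved by more than 40 mm (distance of salt from where it was at the start of the episode above 0.04 m).
It also fails if it takes over 64 s, if anything falls off the work surface, if the arm or the gripper's body presses on something with over 40 N, if the wrist force passes 120 N, or if a joint passes its speed limit or range.

## Working session

There is one attempt and no reset: what is moved stays moved. The work goes in short steps, Python scripts to look and compute and a tool call to move; the robot and the scene stay as the last step left them, time stands still between calls to the robot, and variables do not carry over. Pictures are saved under pics/ and viewed, at most 10 in all, crops included, and the job is handed in when it is done.

Besides the shell and the picture viewer there is one more tool, called after "Call:" as a command line: name --argument value ..., lists and objects as JSON in quotes. drive_tool: Moves the arm, as the interface text tells. Its arguments: {"type":"object","properties":{"deltas":{"type":"array","items":{"type":"array","items":{"type":"array","items":{"type":"number"}}}},"newtons":{"type":"number"}},"required":["deltas"]}

```bash
mkdir -p pics
cat > h.py <<'E'
import numpy as np, cv2
from workcell import get_state, read_camera, calibration, hand_in
def cloud(name):
    c=calibration(name); im,d=read_camera(name)
    K=np.array(c["mtx"]); T=np.array(c["world_from_camera"])
    v,u=np.mgrid[:420,:560]
    x=(u-K[0,2])/K[0,0]*d; y=(v-K[1,2])/K[1,1]*d
    P=np.stack([x,-y,-d],-1)@T[:3,:3].T+T[:3,3]
    P[d==0]=np.nan
    return im,d,P
E
python3 - <<'E'
from h import *
s=get_state();print({k:np.round(v,3).tolist() for k,v in s.items()})
ims=[]
for n in("top","side"):
    im,d,P=cloud(n);np.savez(n,im=im,P=P)
    c=calibration(n);print(n,{k:np.round(v,3).tolist() for k,v in c.items()})
    cv2.imwrite(f"pics/{n}0.png",cv2.cvtColor(im,cv2.COLOR_RGB2BGR))
E
```

```text
{'clock': 0.0, 'joint_pos': [-1.324, 0.314, 0.045, 1.304, 0.0, 1.431], 'qvel': [-0.001, -0.001, -0.002, 0.001, -0.001, -0.002], 'tau': [-0.001, -48.063, 29.853, 0.019, -0.0, 0.0], 'tcp_pos': [0.217, -0.532, 0.23], 'orientation': [-0.001, 0.981, 0.192, -0.0], 'wrist_force': [-1.253, 0.61, 0.409], 'ft_torque': [0.013, 0.014, 0.02], 'grip_force': 0.0, 'finger_gap': 0.086}
top {'mtx': [[385.591, 0.0, 280.178], [0.0, 385.591, 207.857], [0.0, 0.0, 1.0]], 'world_from_camera': [[-0.002, 0.993, -0.118, 0.405], [-0.999, 0.002, 0.035, 0.112], [0.035, 0.118, 0.992, 0.93], [0.0, 0.0, 0.0, 1.0]]}
side {'mtx': [[398.436, 0.0, 273.262], [0.0, 398.436, 214.919], [0.0, 0.0, 1.0]], 'world_from_camera': [[-1.0, -0.013, 0.011, 0.505], [0.015, -0.355, 0.935, 0.908], [-0.008, 0.935, 0.355, 0.407], [0.0, 0.0, 0.0, 1.0]]}
```

View pics/top0.png

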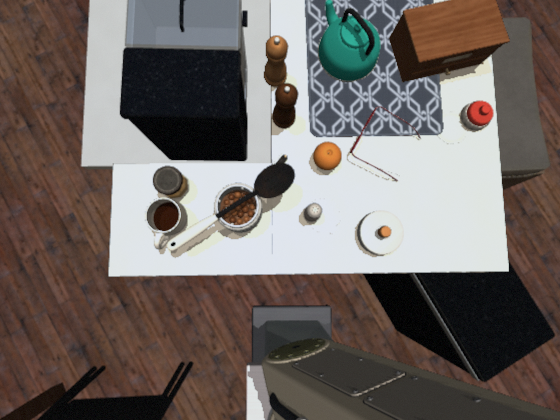

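View pics/side0.png

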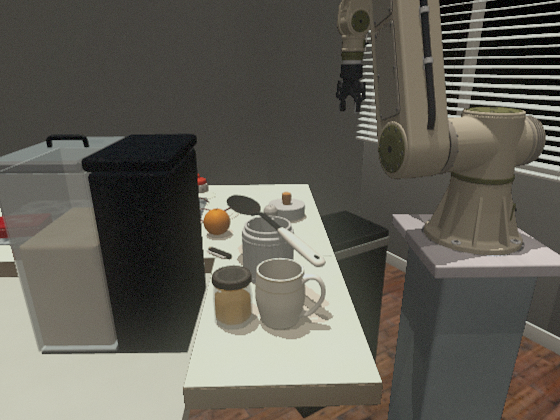

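The top view shows the tin at (238,207) with the spoon across it, bowl at about (275,181) and handle end at (172,247). The lids are at (381,233) with the knob at (384,231), the salt at (313,211), the mug at (165,217) and the honey at (170,180).

Run:
```python
from h import *
D=np.load("top.npz");im,P=D["im"],D["P"]
v,u=np.mgrid[:420,:560]
def box(a,b,c,d):return (u>=a)&(u<c)&(v>=b)&(v<d)
def circ(m,name):
    q=P[m];(c,r)=cv2.minEnclosingCircle(q[:,:2].astype(np.float32));print(name,np.round(c,4),round(r,4),m.sum(),"z",np.round(np.percentile(q[:,2],[5,50,95]),4))
z=P[...,2]
hsv=cv2.cvtColor(im,cv2.COLOR_RGB2HSV)
circ(box(350,205,412,262)&(z>.028)&(z<.042),"lid top/skirt")
circ(box(350,205,412,262)&(z>.055),"knob")
circ(box(300,198,326,224)&(z>.03),"salt")
circ(box(205,175,270,240)&(z>.104)&(z<.114)&((hsv[...,2]>110)),"tin rim")
circ(box(205,175,270,240)&(z>.05)&(z<.115),"tin all")
# spoon: z>0.116 in region
m=(z>.116)&(z<.2)&box(165,150,305,262)
m=m&~(box(140,190,188,238)&(z<.105))
n,l,st,_=cv2.connectedComponentsWithStats(m.astype(np.uint8));print(st[1:])
k=1+np.argmax(st[1:,4]);q=P[l==k]
c=q[:,:2].mean(0);_,_,V=np.linalg.svd(q[:,:2]-c);ax=V[0]*np.sign(V[0][0]);t=(q[:,:2]-c)@ax
print("axis",ax,np.degrees(np.arctan2(ax[1],ax[0])),"len",np.ptp(t),"mid",c+ax*(t.max()+t.min())/2,"ends",c+ax*t.min(),c+ax*t.max())
nn=np.array([-ax[1],ax[0]])
for a in np.arange(t.min(),t.max(),.02):
    w=(t>=a)&(t<a+.02); s=q[w]; o=(s[:,:2]-c)@nn
    print(round(a-t.min(),3),np.round(s.mean(0),4),"off",round(np.median(o),4),"w",round(np.ptp(o),4),"z",np.round(np.median(s[:,2]),4))
# worktop area check
for y in(-.25,-.3,-.35,-.4,-.45):print(y,[round(float(np.nanmax(z[(abs(P[...,0]-x)<.02)&(abs(P[...,1]-y)<.02)],initial=-1)),3) for x in np.arange(.3,.75,.05)])
```

```text
lid top/skirt [ 0.4555 -0.1568] 0.0527 1406 z [0.0351 0.0381 0.0407]
knob [ 0.4554 -0.1556] 0.0134 118 z [0.0606 0.0687 0.0723]
salt [0.5004 0.0063] 0.0216 293 z [0.036  0.0818 0.0907]
tin rim [0.4963 0.191 ] 0.0649 289 z [0.1068 0.1105 0.1132]
tin all [0.5124 0.176 ] 0.0867 1664 z [0.066  0.0788 0.1127]
[[ 193  163  102   68 1260]
 [ 272  178    2    2    2]
 [ 266  180    1    1    1]
 [ 268  180    2    1    2]
 [ 274  181    1    1    1]
 [ 269  183    1    1    1]
 [ 274  183    1    1    1]
 [ 261  185    2    4    4]
 [ 265  185    1    1    1]
 [ 269  185    2    2    3]
 [ 274  185    1    1    1]
 [ 266  188    1    1    1]
 [ 196  224    1    1    1]
 [ 189  230    1    1    1]]
axis [ 0.53406828 -0.84544135] -57.71925378941306 len 0.2453575514678826 mid [0.51966398 0.16154026] ends [0.45414514 0.26525797] [0.58518282 0.05782255]
0.0 [0.4605 0.2547 0.1173] off -0.0012 w 0.0163 z 0.1173
0.02 [0.4703 0.2404 0.1188] off 0.0 w 0.0184 z 0.1185
0.04 [0.4801 0.2239 0.1192] off -0.0 w 0.0163 z 0.1192
0.06 [0.4914 0.2058 0.121 ] off -0.0005 w 0.0112 z 0.1209
0.08 [0.5018 0.189  0.1249] off -0.0004 w 0.0106 z 0.1251
0.1 [0.5125 0.1719 0.1277] off -0.0007 w 0.0105 z 0.1277
0.12 [0.5232 0.1552 0.1274] off -0.0004 w 0.0112 z 0.1276
0.14 [0.5355 0.1367 0.1201] off -0.0003 w 0.0325 z 0.1194
0.16 [0.5452 0.1217 0.1184] off 0.0 w 0.0581 z 0.1179
0.18 [0.5567 0.1044 0.1199] off 0.012 w 0.0656 z 0.1199
0.2 [0.5665 0.0871 0.1216] off -0.0006 w 0.0648 z 0.1213
0.22 [0.5763 0.0713 0.1265] off -0.0004 w 0.0558 z 0.1264
0.24 [0.5831 0.0601 0.132 ] off -0.0003 w 0.0249 z 0.1319
-0.25 [-0.938, 0.004, 0.006, 0.005, 0.005, 0.005, 0.005, 0.006, 0.036]
-0.3 [-0.938, 0.005, 0.005, 0.005, 0.006, 0.005, 0.005, 0.005, 0.006]
-0.35 [-0.186, 0.004, 0.005, 0.005, 0.006, 0.005, 0.004, 0.005, 0.005]
-0.4 [-0.185, 0.004, 0.005, 0.007, 0.005, 0.006, 0.006, 0.007, 0.04]
-0.45 [-0.187, 0.003, 0.005, 0.005, 0.005, 0.004, 0.005, 0.005, 0.005]
```

Call:
drive_tool --deltas '[[[140, 0.53, -0.53, -0.03, 0, 0, -100], [140, 0.53, -0.53, -0.03, 0, 0, -100], [140, 0.53, -0.53, -0.03, 0, 0, -100], [140, 0.53, -0.53, -0.03, 0, 0, -100], [140, 0.53, -0.53, -0.03, 0, 0, -100], [140, 0.53, -0.53, -0.03, 0, 0, -100], [140, 0.53, -0.53, -0.03, 0, 0, -100], [140, 0.53, -0.53, -0.03, 0, 0, -100], [140, 0.53, -0.53, -0.03, 0, 0, -100], [140, 0.53, -0.53, -0.03, 0, 0, -100], [140, 0.53, -0.53, -0.03, 0, 0, -100], [140, 0.53, -0.53, -0.03, 0, 0, -100]]]'

```text
clock: 1.6
tcp_pos: [0.5081, 0.1602, 0.2611]
orientation: [0.0, 0.483, 0.875, -0.0]
wrist_force: [1.7, -0.8, 0.2]
finger_gap: 0.0383
grip_force: 0.0
```

```bash
cat >> h.py <<'E'
from scipy.spatial.transform import Rotation as R
def tool(s=None):
    s=s or get_state();q=s["orientation"];return np.array(s["tcp_pos"]),R.from_quat([q[1],q[2],q[3],q[0]])
def delta(p):  # tool-axis shift to world point p
    c,r=tool();return np.round(r.inv().apply(np.array(p)-c),4)
def fitcircle(xy,r,tol=.004,n=3000):
    rng=np.random.default_rng(0);best=(0,)
    for _ in range(n):
        a,b=xy[rng.choice(len(xy),2,False)];m=(a+b)/2;h=np.linalg.norm(b-a)/2
        if h>r or h<.3*r:continue
        t=np.array([-(b-a)[1],(b-a)[0]])/(2*h)
        for s in(1,-1):
            c=m+s*t*np.sqrt(r*r-h*h);k=(abs(np.hypot(*(xy-c).T)-r)<tol).sum()
            if k>best[0]:best=(k,c)
    return best
E
python3 - <<'E'
from h import *
s=get_state();c,r=tool(s);print(c.round(4),r.as_matrix().round(3),s["joint_pos"],s["finger_gap"],s["clock"])
im,d,P=cloud("wrist");np.savez("w1",im=im,P=P);cv2.imwrite("pics/w1.png",cv2.cvtColor(im,cv2.COLOR_RGB2BGR))
D=np.load("top.npz");Q=D["P"].reshape(-1,3)
for A in(Q,P.reshape(-1,3)):
    m=(abs(A[:,2]-.11)<.004)&(np.hypot(A[:,0]-.505,A[:,1]-.18)<.065)
    print(m.sum(), fitcircle(A[m,:2],.044) if m.sum()>20 else 0)
E
```

```text
[0.5081 0.1602 0.2611] [[-0.533  0.846 -0.   ]
 [ 0.846  0.533 -0.   ]
 [-0.    -0.    -1.   ]] [ 1.54891418e-01  2.24003010e-01 -5.39241520e-04  1.34643933e+00
 -3.99345187e-04  1.16406455e+00] 0.03834387406977721 1.6
282 (np.int64(276), array([0.5085363 , 0.17610344]))
2033 (np.int64(1984), array([0.50797575, 0.17765337]))
```

View pics/w1.png

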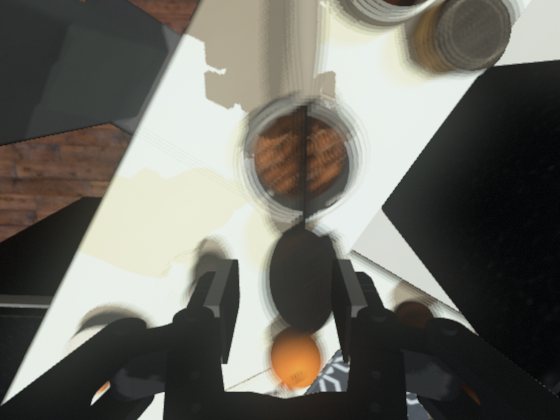

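The wrist view shows the tin at about (302,157), with the spoon running vertically at u≈305 and its bowl at (303,280). It is blurred because the arm was still settling, so I'll retake it for the neck measurement.

Run:
```python
from h import *
im,d,P=cloud("wrist");A=P.reshape(-1,3);print(get_state()["tcp_pos"])
m=(abs(A[:,2]-.11)<.004)&(np.hypot(A[:,0]-.508,A[:,1]-.177)<.056)
for r in(.046,.044,.042):print(r,fitcircle(A[m,:2],r,.0025))
ax=np.array([.534,-.845]);nn=np.array([-ax[1],ax[0]]);c=np.array([.508,.177])
m=(A[:,2]>.118)&(A[:,2]<.15)&(np.hypot(A[:,0]-.508,A[:,1]-.177)<.2);q=A[m];t=(q[:,:2]-c)@ax;o=(q[:,:2]-c)@nn
print(t.min(),t.max())
for a in np.arange(-.08,.16,.015):
    w=(t>=a)&(t<a+.015)&(abs(o)<.04)
    if w.sum()>3:print(a.round(3),w.sum(),"off",np.round([np.median(o[w]),o[w].min(),o[w].max()],4),"z",np.round(np.percentile(q[w,2],[5,50,95]),4))
```

```text
[0.50906079 0.16314745 0.26023598]
0.046 (np.int64(1112), array([0.50889902, 0.17603775]))
0.044 (np.int64(1895), array([0.50741249, 0.17741857]))
0.042 (np.int64(1334), array([0.50686149, 0.17887179]))
-0.08506953198126263 0.1407117084366369
-0.08 145 off [ 0.0018 -0.0047  0.009 ] z [0.118  0.1185 0.1195]
-0.065 282 off [ 0.0019 -0.004   0.0084] z [0.1181 0.1188 0.12  ]
-0.05 209 off [ 0.002  -0.0032  0.0072] z [0.1181 0.1191 0.1208]
-0.035 304 off [ 0.002  -0.0032  0.0074] z [0.1188 0.121  0.1229]
-0.02 284 off [ 0.0017 -0.0031  0.0074] z [0.1215 0.1236 0.1254]
-0.005 280 off [ 0.0015 -0.0031  0.0068] z [0.1244 0.1261 0.128 ]
0.01 261 off [ 0.0022 -0.003   0.0071] z [0.1259 0.1276 0.1288]
0.025 231 off [ 0.0017 -0.0038  0.0072] z [0.1218 0.1245 0.1276]
0.04 130 off [ 0.0019 -0.0151  0.0183] z [0.1181 0.1198 0.1221]
0.055 156 off [ 0.0191 -0.0258  0.0292] z [0.1181 0.1189 0.1203]
0.07 334 off [ 0.0228 -0.0301  0.0337] z [0.1182 0.12   0.1223]
0.085 507 off [-0.0154 -0.0311  0.0339] z [0.1184 0.1214 0.1245]
0.1 939 off [ 0.0008 -0.0311  0.034 ] z [0.1183 0.1215 0.1265]
0.115 1208 off [ 0.0016 -0.0279  0.03  ] z [0.1201 0.1248 0.1292]
0.13 494 off [ 0.0012 -0.0178  0.0218] z [0.1265 0.1297 0.1324]
```

Call:
drive_tool --deltas '[[[140, 0.0125, 0.0083, 0.05, 0, 0, 0], [140, 0.0125, 0.0083, 0.1, 0, 0, 0], [140, 0.0125, 0.0083, 0.1, 0, 0, 0], [140, 0.0125, 0.0083, 0.1, 0, 0, 0]]]'

```text
clock: 2.2
tcp_pos: [0.5088, 0.1727, 0.1628]
orientation: [0.001, 0.484, 0.875, 0.0]
wrist_force: [-0.1, -0.0, 0.4]
finger_gap: 0.0387
grip_force: 0.0
```

Run:
```python
from h import *
print(tool()[0], delta([.5095,.178,.103]))
```

```text
[0.50883635 0.17272157 0.16281169] [0.0042 0.0033 0.0598]
```

Call:
drive_tool --deltas '[[[140, 0.004, 0.003, 0.02, 0, 0, 0], [140, 0.004, 0.003, 0.04, 0, 0, 0], [140, 0.004, 0.003, 0.059, 0, 0, 0], [140, 0.004, 0.003, 0.059, 0, 0, 0], [140, 0.004, 0.003, 0.059, 0, 0, 0], [230, 0.004, 0.003, 0.059, 0, 0, 0], [255, 0.004, 0.003, 0.059, 0, 0, 0], [255, 0.004, 0.003, 0.059, 0, 0, 0], [255, 0.004, 0.003, 0.059, 0, 0, 0], [255, 0.004, 0.003, 0.059, 0, 0, 0]]]' --newtons 50

```text
clock: 3.45
tcp_pos: [0.5095, 0.1782, 0.1035]
orientation: [0.001, 0.484, 0.875, 0.001]
wrist_force: [-0.5, -1.0, 6.3]
finger_gap: 0.0101
grip_force: 50.9
```

Call:
drive_tool --deltas '[[[255, 0, 0, -0.015, 0, 0, 0], [255, 0, 0, -0.04, 0, 0, 0], [255, 0, 0, -0.07, 0, 0, 0], [255, 0, 0, -0.1, 0, 0, 0], [255, -0.03, -0.016, -0.11, 0, 0, 0], [255, -0.075, -0.042, -0.11, 0, 0, 0], [255, -0.12, -0.067, -0.11, 0, 0, 0], [255, -0.165, -0.092, -0.11, 0, 0, 0], [255, -0.21, -0.117, -0.11, 0, 0, 0], [255, -0.25, -0.139, -0.11, 0, 0, -8], [255, -0.29, -0.161, -0.11, 0, 0, -16], [255, -0.32, -0.178, -0.11, 0, 0, -24]]]'

```text
clock: 4.95
tcp_pos: [0.528, -0.1895, 0.2129]
orientation: [0.0, 0.289, 0.957, -0.0]
wrist_force: [-0.5, -0.2, -0.2]
finger_gap: 0.0101
grip_force: 50.0
```

Run:
```python
from h import *
c,r=tool();m=r.as_matrix();print(c,m.round(3),get_state()["grip_force"],get_state()["finger_gap"])
x=m[:,0];yaw=np.degrees(np.arctan2(x[1],x[0]));print("yaw",yaw,"need tool z turn",-(180-yaw),"shift",delta([.54,-.355,.213]))
```

```text
[ 0.52801713 -0.18946924  0.21289915] [[-0.833  0.554  0.   ]
 [ 0.554  0.833 -0.   ]
 [-0.    -0.    -1.   ]] 50.0016775354743 0.01006558231364542
yaw 146.360743529066 need tool z turn -33.63925647093399 shift [-1.017e-01 -1.312e-01 -1.000e-04]
```

Call:
drive_tool --deltas '[[[255, -0.025, -0.032, 0, 0, 0, -8], [255, -0.055, -0.07, 0, 0, 0, -16], [255, -0.08, -0.105, 0, 0, 0, -25], [255, -0.1, -0.13, 0, 0, 0, -33], [255, -0.1, -0.13, 0.03, 0, 0, -33], [255, -0.1, -0.13, 0.06, 0, 0, -33], [255, -0.1, -0.13, 0.08, 0, 0, -33], [255, -0.1, -0.13, 0.08, 0, 0, -33], [255, -0.1, -0.13, 0.08, 0, 0, -33]]]'

```text
clock: 6.08
tcp_pos: [0.5393, -0.3516, 0.1335]
orientation: [0.0, 0.007, 1.0, -0.0]
wrist_force: [-0.6, 0.5, -1.1]
finger_gap: 0.01
grip_force: 50.0
```

Run:
```python
from h import *
print(tool()[0],tool()[1].as_matrix().round(3))
for n in("side","top"):
    im,d,P=cloud(n);z=P[...,2]
    m=(z>.06)&(z<.2)&(P[...,1]<-.3)&(P[...,1]>-.42)&(P[...,0]>.36)&(P[...,0]<.72);q=P[m];x=q[:,0]
    print(n,m.sum())
    for a in np.arange(.37,.71,.02):
        w=(x>=a)&(x<a+.02)
        if w.sum()>2:print(a.round(2),w.sum(),np.round(np.percentile(q[w,2],[10,50,95]),4),np.round(np.median(q[w,1]),4))
    cv2.imwrite(f"pics/{n}1.png",cv2.cvtColor(im,cv2.COLOR_RGB2BGR))
```

```text
[ 0.53928029 -0.35155127  0.13350666] [[-1.     0.015  0.001]
 [ 0.015  1.    -0.001]
 [-0.001 -0.001 -1.   ]]
side 541
0.37 27 [0.125  0.1309 0.1356] -0.3419
0.39 29 [0.1286 0.1347 0.14  ] -0.3408
0.41 34 [0.1322 0.1376 0.1431] -0.3414
0.43 32 [0.1354 0.1414 0.147 ] -0.3408
0.45 34 [0.1372 0.144  0.1493] -0.3426
0.47 28 [0.1406 0.1448 0.1508] -0.3449
0.49 15 [0.1468 0.1502 0.1526] -0.3474
0.51 29 [0.151  0.1619 0.1906] -0.3435
0.53 119 [0.1422 0.1641 0.1928] -0.3344
0.55 25 [0.1546 0.1597 0.1951] -0.3466
0.57 13 [0.1491 0.1522 0.1568] -0.3468
0.59 26 [0.1464 0.1484 0.1514] -0.3603
0.61 41 [0.1447 0.1496 0.1547] -0.3687
0.63 45 [0.1482 0.1523 0.1578] -0.3702
0.65 33 [0.1521 0.1564 0.16  ] -0.3671
0.67 11 [0.1595 0.1619 0.1633] -0.3581
top 2059
0.37 105 [0.13   0.1332 0.1361] -0.3469
0.39 127 [0.133  0.1367 0.14  ] -0.3465
0.41 128 [0.1353 0.1406 0.1442] -0.3468
0.43 109 [0.1388 0.1445 0.1479] -0.3466
0.45 114 [0.1434 0.1472 0.1505] -0.3472
0.47 87 [0.145  0.1491 0.1521] -0.3483
0.49 59 [0.1465 0.1497 0.1529] -0.3499
0.51 102 [0.151  0.1546 0.1919] -0.3492
0.53 57 [0.1466 0.1854 0.1987] -0.3345
0.55 22 [0.156  0.1586 0.1599] -0.3522
0.57 54 [0.1495 0.1533 0.158 ] -0.351
0.59 174 [0.1449 0.1475 0.1517] -0.3557
0.61 268 [0.1432 0.1468 0.1528] -0.359
0.63 295 [0.1452 0.1493 0.1564] -0.3599
0.65 263 [0.1504 0.1549 0.1603] -0.3576
0.67 87 [0.1586 0.1607 0.1646] -0.3537
```

Call:
drive_tool --deltas '[[[255, 0, 0, 0.03, 0, 2, 0], [255, 0, 0, 0.07, 0, 4.6, 0], [255, 0, 0, 0.1, 0, 4.6, 0], [255, 0, 0, 0.12, 0, 4.6, 0], [255, 0, 0, 0.123, 0, 4.6, 0], [255, 0, 0, 0.126, 0, 4.6, 0], [255, 0, 0, 0.127, 0, 4.6, 0], [255, 0, 0, 0.127, 0, 4.6, 0]]]'

```text
clock: 7.18
tcp_pos: [0.5394, -0.3517, 0.0063]
orientation: [-0.04, 0.007, 0.999, -0.0]
wrist_force: [0.0, -0.6, -1.0]
finger_gap: 0.0099
grip_force: 50.0
```

Call:
drive_tool --deltas '[[[255, 0, 0, 0.0015, 0, 0, 0], [255, 0, 0, 0.003, 0, 0, 0], [255, 0, 0, 0.003, 0, 0, 0]]]'

```text
clock: 7.55
tcp_pos: [0.5385, -0.3511, 0.0021]
orientation: [-0.04, 0.007, 0.999, 0.0]
wrist_force: [-0.4, 0.6, -0.1]
finger_gap: 0.0099
grip_force: 50.0
```

Call:
drive_tool --deltas '[[[235, 0, 0, 0.001, 0, 0, 0], [200, 0, 0, 0.001, 0, 0, 0], [150, 0, 0, 0.001, 0, 0, 0], [120, 0, 0, 0, 0, 0, 0], [120, 0, 0, -0.03, 0, 0, 0], [120, 0, 0, -0.08, 0, -4.6, 0], [0, 0, 0, -0.14, 0, -4.6, 0], [0, 0, 0, -0.2, 0, -4.6, 0], [0, 0, 0, -0.23, 0, -4.6, 0]]]'

```text
clock: 8.68
tcp_pos: [0.5582, -0.3523, 0.2364]
orientation: [0.002, 0.007, 1.0, -0.002]
wrist_force: [-0.1, 0.1, 0.2]
finger_gap: 0.0856
grip_force: 0.0
```

Run:
```python
from h import *
im,d,P=cloud("wrist");cv2.imwrite("pics/w2.png",cv2.cvtColor(im,cv2.COLOR_RGB2BGR))
im,d,P=cloud("top");z=P[...,2]
im,d,Q=cloud("side")
for P in(P,Q):
    x,y,z=P[...,0],P[...,1],P[...,2]
    m=(z>.012)&(z<.06)&(y<-.28)&(y>-.43)&(x>.34)&(x<.74)
    for a in np.arange(.36,.71,.04):
        w=m&(x>=a)&(x<a+.04)
        if w.sum()>2:print(a.round(2),w.sum(),np.round(np.median(P[w],0),4),np.round(np.percentile(z[w],95),4))
    b=np.nanmedian(z[(y<-.28)&(y>-.31)&(x>.4)&(x<.65)]);print("table",b)
print(tool()[0])
```

```text
0.36 83 [ 0.3863 -0.3482  0.0138] 0.0165
0.4 172 [ 0.4196 -0.3479  0.0169] 0.0205
0.44 155 [ 0.4579 -0.3474  0.0199] 0.0233
0.48 89 [ 0.4986 -0.3505  0.0202] 0.0239
0.52 84 [ 0.5396 -0.3517  0.0231] 0.0258
0.56 59 [ 0.5755 -0.3505  0.0185] 0.0244
0.6 41 [ 0.6238 -0.3276  0.0138] 0.0161
0.64 166 [ 0.6664 -0.3572  0.0146] 0.0184
0.68 84 [ 0.7169 -0.4056  0.0218] 0.0375
table 0.0018880007467638182
0.36 18 [ 0.3865 -0.3428  0.0153] 0.0164
0.4 39 [ 0.4213 -0.3418  0.0171] 0.0205
0.44 47 [ 0.4607 -0.3441  0.0201] 0.0231
0.48 33 [ 0.4967 -0.3465  0.0203] 0.0232
0.52 27 [ 0.5394 -0.3488  0.0229] 0.0256
0.56 23 [ 0.5761 -0.3493  0.0173] 0.0252
0.6 23 [ 0.6245 -0.3706  0.0132] 0.0147
0.64 44 [ 0.6634 -0.3666  0.0157] 0.0186
0.68 22 [ 0.7166 -0.4013  0.0211] 0.036
table 0.3451940385887634
[ 0.55808772 -0.35223977  0.23399916]
```

View pics/w2.png

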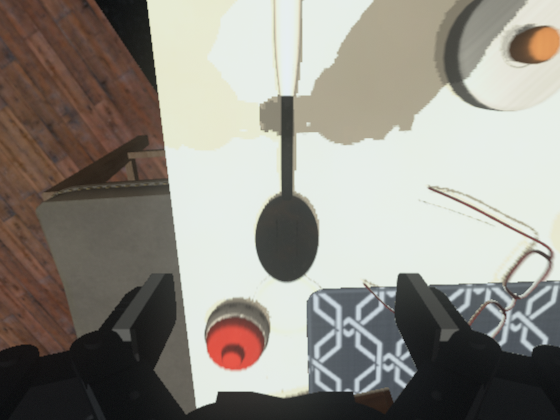

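The wrist view shows the spoon lying flat on the worktop, neck at about (287,130) and bowl at (287,237), with the lids clear of it at the upper right, knob at (537,45). Next are the lids.

Call:
drive_tool --deltas '[[[0, 0.025, 0.05, 0, 0, 0, 0], [0, 0.05, 0.1, 0.01, 0, 0, 0], [0, 0.08, 0.15, 0.03, 0, 0, 0], [0, 0.1025, 0.185, 0.05, 0, 0, 0], [0, 0.1025, 0.195, 0.06, 0, 0, 0], [0, 0.1025, 0.195, 0.06, 0, 0, 0], [0, 0.1025, 0.195, 0.06, 0, 0, 0], [0, 0.1025, 0.195, 0.06, 0, 0, 0]]]'

```text
clock: 9.82
tcp_pos: [0.4584, -0.1562, 0.1719]
orientation: [0.0, 0.008, 1.0, -0.0]
wrist_force: [-1.0, 0.7, -0.2]
finger_gap: 0.0852
grip_force: 0.0
```

Run:
```python
from h import *
im,d,P=cloud("wrist");x,y,z=P[...,0],P[...,1],P[...,2]
print(tool()[0],tool()[1].as_matrix().round(3))
near=np.hypot(x-.4555,y+.156)<.07
k=near&(z>.06)&(z<.075);print("knob",k.sum(),cv2.minEnclosingCircle(P[k][:,:2].astype(np.float32)),np.median(z[k]))
t=near&(z>.03)&(z<.045);print("top",t.sum(),cv2.minEnclosingCircle(P[t][:,:2].astype(np.float32)),np.median(z[t]))
for A in(k,):print(fitcircle(P[A][:,:2],.013,.002)[1])
print(delta([.4555,-.156,.042]))
```

```text
[ 0.45821226 -0.15609694  0.17184837] [[-1.     0.016  0.001]
 [ 0.016  1.    -0.001]
 [-0.001 -0.001 -1.   ]]
knob 1142 ((0.4541265368461609, -0.15509887039661407), 0.013848966918885708) 0.06788572967379607
top 12782 ((0.45429596304893494, -0.1552072912454605), 0.05208346247673035) 0.03693160174609239
[ 0.45591431 -0.15478038]
[2.800e-03 1.000e-04 1.298e-01]
```

Call:
drive_tool --deltas '[[[0, 0.0037, 0.001, 0.04, 0, 0, 0], [0, 0.0037, 0.001, 0.08, 0, 0, 0], [0, 0.0037, 0.001, 0.115, 0, 0, 0], [0, 0.0037, 0.001, 0.13, 0, 0, 0], [0, 0.0037, 0.001, 0.13, 0, 0, 0], [120, 0.0037, 0.001, 0.13, 0, 0, 0], [200, 0.0037, 0.001, 0.13, 0, 0, 0], [255, 0.0037, 0.001, 0.13, 0, 0, 0], [255, 0.0037, 0.001, 0.13, 0, 0, 0], [255, 0.0037, 0.001, 0.13, 0, 0, 0], [255, 0.0037, 0.001, 0.13, 0, 0, 0]]]' --newtons 90

```text
clock: 11.25
tcp_pos: [0.4544, -0.1544, 0.0427]
orientation: [0.001, 0.007, 1.0, -0.001]
wrist_force: [-0.0, 0.2, 6.3]
finger_gap: 0.0236
grip_force: 87.9
```

Call:
drive_tool --deltas '[[[255, 0, 0, -0.01, 0, 0, 0], [255, 0, 0, -0.03, 0, 0, 0], [255, 0, 0, -0.07, 0, 0, 0], [255, 0, 0, -0.11, 0, 0, 0], [255, 0, 0, -0.14, 0, 0, 0], [255, 0, 0, -0.155, 0, 0, 0], [255, 0, 0, -0.155, 0, 0, 0], [255, 0, 0, -0.155, 0, 0, 0]]]'

```text
clock: 12.25
tcp_pos: [0.453, -0.1536, 0.1952]
orientation: [-0.001, 0.007, 1.0, 0.001]
wrist_force: [0.4, -0.2, -2.5]
finger_gap: 0.0235
grip_force: 88.4
```

Run:
```python
from h import *
print(tool()[0])
for n in("top","top","side"):
    im,d,P=cloud(n);x,y,z=P[...,0],P[...,1],P[...,2]
    m=(abs(z-.11)<.005)&(np.hypot(x-.508,y-.177)<.06);q=P[m][:,:2];e=cv2.minEnclosingCircle(q.astype(np.float32))
    print(n,m.sum(),"encl",e,[ (r,fitcircle(q,r,.0025)) for r in(.046,.044)], "z",np.median(z[m]))
    m=(abs(y+.154)<.08)&(abs(x-.454)<.08)&(z>.135)&(z<.168)
    print("lid",cv2.minEnclosingCircle(P[m][:,:2].astype(np.float32)),np.nanmin(z[(abs(y+.154)<.06)&(abs(x-.454)<.06)&(z>.05)]))
cv2.imwrite("pics/side2.png",cv2.cvtColor(im,cv2.COLOR_RGB2BGR))
```

```text
[ 0.45298407 -0.15356273  0.19521123]
top 312 encl ((0.5082276463508606, 0.17579251527786255), 0.04654042795300484) [(0.046, (np.int64(187), array([0.50668026, 0.1746706 ]))), (0.044, (np.int64(292), array([0.50839304, 0.17543002])))] z 0.1104642568939394
lid ((0.45072829723358154, -0.1352534294128418), 0.0480855368077755) 0.15709417726361807
top 315 encl ((0.5084530115127563, 0.17554046213626862), 0.0464978963136673) [(0.046, (np.int64(185), array([0.50671712, 0.17399718]))), (0.044, (np.int64(294), array([0.50812557, 0.17548843])))] z 0.11056242578907016
lid ((0.4528745710849762, -0.1390436738729477), 0.0496063195168972) 0.1572239768685283
side 364 encl ((0.5075869560241699, 0.17705418169498444), 0.047302812337875366) [(0.046, (np.int64(230), array([0.50816783, 0.17788651]))), (0.044, (np.int64(338), array([0.50755094, 0.17765461])))] z 0.10933999288708199
lid ((0.4543341398239136, -0.14726722240447998), 0.0512549988925457) 0.1536093450026701
```

View pics/side2.png

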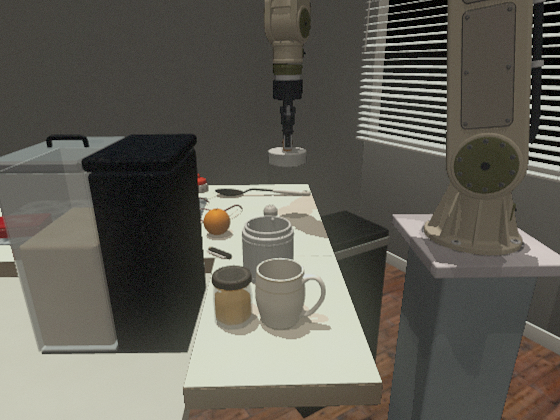

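The side view shows the pair of lids hanging level from the gripper at (287,157), and the tin at (268,245) with its mouth clear. The spoon is flat at the back at (260,192).

Call:
drive_tool --deltas '[[[255, -0.004, 0.025, 0, 0, 0, 0], [255, -0.01, 0.065, 0, 0, 0, 0], [255, -0.017, 0.11, 0, 0, 0, 0], [255, -0.024, 0.16, 0, 0, 0, 0], [255, -0.031, 0.21, 0, 0, 0, 0], [255, -0.039, 0.26, 0, 0, 0, 0], [255, -0.045, 0.3, 0, 0, 0, 0], [255, -0.0497, 0.325, 0, 0, 0, 0], [255, -0.0497, 0.331, 0, 0, 0, 0], [255, -0.0497, 0.331, 0, 0, 0, 0], [255, -0.0497, 0.331, 0, 0, 0, 0], [255, -0.0497, 0.331, 0, 0, 0, 0]]]'

```text
clock: 13.9
tcp_pos: [0.5083, 0.1753, 0.1966]
orientation: [-0.0, 0.008, 1.0, -0.0]
wrist_force: [-0.4, -0.4, -1.0]
finger_gap: 0.0234
grip_force: 88.7
```

Run:
```python
from h import *
im,d,P=cloud("side");x,y,z=P[...,0],P[...,1],P[...,2]
print(tool()[0],tool()[1].as_matrix().round(3),get_state()["wrist_force"],delta([.5075,.1765,.165]))
m=(np.hypot(x-.508,y-.177)<.07)&(z>.155)&(z<.185)
print("lid",m.sum(),cv2.minEnclosingCircle(P[m][:,:2].astype(np.float32)),fitcircle(P[m][:,:2],.052,.002),z[(np.hypot(x-.508,y-.177)<.06)&(z>.13)].min())
v,u=np.where(m);print("lid cols",u.min(),u.max())
m=(np.hypot(x-.508,y-.177)<.06)&(z>.03)&(z<.095);v,u=np.where(m);print("tin body cols",u.min(),u.max(),fitcircle(P[m][:,:2],.052,.002))
cv2.imwrite("pics/side3.png",cv2.cvtColor(im[120:300,180:360],cv2.COLOR_RGB2BGR))
```

```text
[0.50833836 0.17540712 0.19662684] [[-1.     0.016  0.   ]
 [ 0.016  1.    -0.   ]
 [-0.    -0.    -1.   ]] [ 1.06477608  0.34395731 -1.21598063] [0.0009 0.0011 0.0316]
lid 688 ((0.5091656446456909, 0.18317310512065887), 0.05087856948375702) (np.int64(657), array([0.50913896, 0.17403382])) 0.1593381517542337
lid cols 240 293
tin body cols 242 294 (np.int64(1089), array([0.5079803 , 0.17550569]))
```

Call:
drive_tool --deltas '[[[255, 0.001, 0.0013, 0.015, 0, 0, 0], [255, 0.001, 0.0013, 0.03, 0, 0, 0], [255, 0.001, 0.0013, 0.038, 0, 0, 0], [255, 0.001, 0.0013, 0.043, 0, 0, 0], [255, 0.001, 0.0013, 0.046, 0, 0, 0], [255, 0.001, 0.0013, 0.046, 0, 0, 0], [255, 0.001, 0.0013, 0.046, 0, 0, 0]]]'

```text
clock: 14.82
tcp_pos: [0.5076, 0.1776, 0.151]
orientation: [0.0, 0.007, 1.0, 0.0]
wrist_force: [0.5, 0.2, -2.2]
finger_gap: 0.0235
grip_force: 88.7
```

Call:
drive_tool --deltas '[[[255, 0, 0, 0.002, 0, 0, 0], [255, 0, 0, 0.004, 0, 0, 0], [255, 0, 0, 0.006, 0, 0, 0], [255, 0, 0, 0.008, 0, 0, 0], [255, 0, 0, 0.008, 0, 0, 0]]]'

```text
clock: 15.45
tcp_pos: [0.507, 0.1777, 0.1419]
orientation: [-0.0, 0.007, 1.0, 0.0]
wrist_force: [-0.1, -1.0, -1.3]
finger_gap: 0.0243
grip_force: 88.7
```

Call:
drive_tool --deltas '[[[255, 0, 0, 0.002, 0, 0, 0], [255, 0, 0, 0.003, 0, 0, 0], [255, 0, 0, 0.004, 0, 0, 0], [255, 0, 0, 0.004, 0, 0, 0]]]'

```text
clock: 15.95
tcp_pos: [0.5072, 0.1776, 0.1387]
orientation: [0.0, 0.007, 1.0, -0.0]
wrist_force: [-1.2, 0.5, 0.2]
finger_gap: 0.0239
grip_force: 89.1
```

Call:
drive_tool --deltas '[[[255, 0, 0, 0.001, 0, 0, 0], [255, 0, 0, 0.002, 0, 0, 0], [255, 0, 0, 0.003, 0, 0, 0], [255, 0, 0, 0.003, 0, 0, 0]]]'

```text
clock: 16.45
tcp_pos: [0.5075, 0.1776, 0.1386]
orientation: [0.001, 0.007, 1.0, 0.0]
wrist_force: [-7.9, -2.0, 18.7]
finger_gap: 0.0232
grip_force: 91.2
```

Run:
```python
from h import *
im,d,P=cloud("side");x,y,z=P[...,0],P[...,1],P[...,2];print(get_state()["wrist_force"],tool()[0])
im2,d2,P2=cloud("top")
near=(np.hypot(x-.508,y-.177)<.058)
for n,A in(("side",P),("top",P2)):
    z=A[...,2];w=np.hypot(A[...,0]-.508,A[...,1]-.177)<.052
    h,e=np.histogram(z[w&(z>.08)&(z<.2)],bins=np.arange(.08,.2,.004));print(n,[(round(b,3),int(c)) for b,c in zip(e,h) if c>5])
cv2.imwrite("pics/side4.png",cv2.resize(cv2.cvtColor(im[140:300,190:350],cv2.COLOR_RGB2BGR),None,fx=3,fy=3))
```

```text
[-7.37758748 -2.74721634 19.15895495] [0.50745072 0.17762469 0.13861929]
side [(np.float64(0.08), 98), (np.float64(0.084), 85), (np.float64(0.088), 91), (np.float64(0.092), 96), (np.float64(0.096), 117), (np.float64(0.1), 42), (np.float64(0.104), 70), (np.float64(0.108), 72), (np.float64(0.112), 79), (np.float64(0.116), 70), (np.float64(0.12), 62), (np.float64(0.124), 69), (np.float64(0.128), 77), (np.float64(0.132), 670), (np.float64(0.136), 9), (np.float64(0.14), 21), (np.float64(0.144), 17), (np.float64(0.148), 26), (np.float64(0.152), 26), (np.float64(0.156), 29), (np.float64(0.16), 27), (np.float64(0.164), 22), (np.float64(0.168), 24), (np.float64(0.172), 21), (np.float64(0.176), 22), (np.float64(0.18), 18), (np.float64(0.184), 19), (np.float64(0.188), 23), (np.float64(0.192), 33)]
top [(np.float64(0.132), 7)]
```

View pics/side4.png

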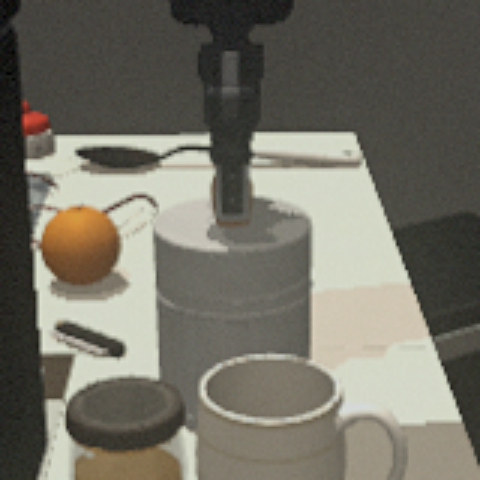

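The side view shows the outer lid flush on the tin, its skirt line at about row 295 of the crop. Top face height is about 0.133 m and the TCP sits 96 mm above where it gripped, holding at 19 N, so the lid is home. Now a slow straight pull.

Call:
drive_tool --deltas '[[[255, 0, 0, 0, 0, 0, 0], [255, 0, 0, 0, 0, 0, 0], [255, 0, 0, -0.0015, 0, 0, 0], [255, 0, 0, -0.003, 0, 0, 0], [255, 0, 0, -0.0045, 0, 0, 0], [255, 0, 0, -0.006, 0, 0, 0], [255, 0, 0, -0.0075, 0, 0, 0], [255, 0, 0, -0.009, 0, 0, 0]]]'

```text
clock: 17.55
tcp_pos: [0.5074, 0.1776, 0.1445]
orientation: [-0.0, 0.007, 1.0, -0.0]
wrist_force: [0.1, -0.1, -1.4]
finger_gap: 0.0235
grip_force: 88.8
```

Call:
drive_tool --deltas '[[[255, 0, 0, -0.005, 0, 0, 0], [255, 0, 0, -0.015, 0, 0, 0], [255, 0, 0, -0.035, 0, 0, 0], [255, 0, 0, -0.06, 0, 0, 0], [255, 0, 0, -0.08, 0, 0, 0], [255, 0, 0, -0.095, 0, 0, 0], [255, 0, 0, -0.097, 0, 0, 0], [255, 0, 0, -0.097, 0, 0, 0], [255, 0, 0, -0.097, 0, 0, 0]]]'

```text
clock: 18.68
tcp_pos: [0.5068, 0.1775, 0.2406]
orientation: [-0.001, 0.007, 1.0, -0.0]
wrist_force: [-0.0, 0.9, -0.8]
finger_gap: 0.0234
grip_force: 88.8
```

Run:
```python
from h import *
im,d,P=cloud("side");x,y,z=P[...,0],P[...,1],P[...,2];s=get_state();print(s["wrist_force"],s["grip_force"],tool()[0],s["qvel"])
w=np.hypot(x-.508,y-.177)<.05
h,e=np.histogram(z[w&(z>.08)&(z<.25)],bins=np.arange(.08,.25,.004));print([(round(float(b),3),int(c)) for b,c in zip(e,h) if c>5])
cv2.imwrite("pics/side5.png",cv2.resize(cv2.cvtColor(im[100:300,170:370],cv2.COLOR_RGB2BGR),None,fx=2.5,fy=2.5))
```

```text
[-0.00448534 -0.80092376 -1.85387437] 88.79310250282288 [0.50681535 0.17748081 0.24061749] [-0.00069599  0.0014719   0.00262237  0.00221836 -0.00055654  0.00073623]
[(0.08, 27), (0.084, 18), (0.088, 26), (0.092, 31), (0.096, 73), (0.1, 141), (0.104, 83), (0.108, 105), (0.112, 562), (0.116, 17), (0.12, 8), (0.124, 18), (0.128, 54), (0.208, 12), (0.216, 6), (0.22, 13), (0.224, 14), (0.228, 10), (0.232, 61), (0.236, 428), (0.24, 11), (0.244, 28)]
```

View pics/side5.png

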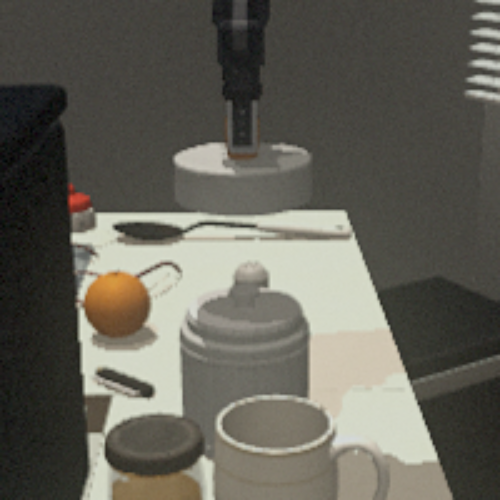

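The side view shows the outer lid held level at (243,178) above the tin. The inner lid has stayed in the mouth at about (245,310), flange at about 0.113 m and boss top at about 0.13 m, which matches fully home.

```bash
python3 -c "from workcell import hand_in;print(hand_in())"
```

```text
the job is handed in; nothing more can be done
None
```

The job is handed in after about 19 s of robot time: the spoon lies flat on the worktop, the inner lid is pressed home in the tin, and the gripper holds the outer lid level about 10 cm above its closed position; no verdict came back from the judge.

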